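# Fold back the light box's bifold cover and set the dish on its stage

### The arm

A 6-joint arm with a two-finger parallel gripper is mounted at the origin on a cart in front of the work surface, level with it; the furniture and walls round the work are solid. World frame = base frame: x ahead of the robot, y to its left, z up, the work surface at z = 0. Lengths are in m, angles in rad, forces in N, time in s.
With the tool pointing down it reaches from about 0.4 to 0.825 m from the base axis. Payload 7 kg.
Tool frame: the origin (TCP) lies on the centre line of the jaws, within the pads' length; the fingertips stand arm.tip_reach ahead of it and the grasp point (between the pads) lies 5 mm behind it (arm.tip_reach is the distance from the TCP to the fingertips, in m); z points along the fingers, y is the line along which they close (so a half turn about z gives the same grasp; the last joint's range is limited). The gripper opens to 88 mm and grips with 3 to 60 N. Pads are 19 mm wide; open, the fingers measure 130 mm over their backs; the gripper's body (78 mm by 193 mm) begins 47 mm behind the grasp point.
Start: joints at [1.404, 0.359, 0.012, 0, -1.224, -0.288], TCP at [0.297, 0.606, 0.241] pointing down, gripper open.
Joint ranges: [-3.07, 3.07], [-1.43, 2.12], [-1.02, 1.25], [-3.03, 1.67], [-3.05, -0], [-3.03, 3.03]. Speed limits (rad/s): [2.39, 2.39, 3.01, 3.14, 3.14, 3.14].

### API

Orientations are given as [roll, pitch, yaw] about the fixed x, y, z axes, in that order (R = Rz(yaw) Ry(pitch) Rx(roll)).
In Python, from station import status, optics, order, arm gives the robot as it stands. The module is installed in compiled form; this text tells all that it offers.
- The arm moves only by the shell command python3 -m jog 'ROWS' [FORCE]. ROWS is JSON, a list of rows, each a list of 3 entries, a list of its own where there are three numbers: the gripper command: -1 is shut, 1 is fully open, values between are in proportion, then the shift along the tool's x, y, z in mm, then the turn about the tool's z in rad. A call has 1 to 20 rows; each row is the pose to reach, as a shift and turn from the pose commanded when the call began, along the tool's axes at that moment; what a row does not reach only later rows make up. A row lasts 1/8 s, in which the tool goes at most 62.5 mm and 10.7 degrees, less where a joint would pass 70% of its speed; a pose out of reach is approached as far as the arm can. A call with a gripper value outside its range is refused whole. The fingers move at their own pace and stop on an object; FORCE is the grip in N (left out, the last holds). Time passes only in rows, so rows that repeat a pose let the fingers close. It gives the time, the measured TCP pose, the force, the opening and the grip force at its end, in the units of the state.
- status.get_state(): the state, without advancing time (a new reading comes with each control period).
- optics.grab_frame(name): name is "side" or "top"; returns a dict with "color" (420x560x3 uint8, red, green, blue), "mtx" (3x3 intrinsics, pixels), "cam_to_world" (4x4, takes a point from camera to world coordinates). Camera axes: x right, y down, z forward; pixel columns grow to the right and rows downward; lengths in m; the calibration is good to about 2 mm. A picture is of the moment at which its call begins. There is no depth.
- order.job_done(): hands the job in; it is judged then, once.
The state is a dict: "t": time; "q": joint angles; "qd": joint speeds; "joint_efforts": joint torques, N m; "eef_pos": TCP position; "ee_rot": TCP orientation; "force": force on the tool from outside, world axes, zero at the start; "moment": the same for the moment, N m; "width": finger opening in m; "gripper_force": force on a finger pad.
Only numpy, scipy, OpenCV 4.12 (cv2) and the standard library are available. Lean on these libraries where they do the work, as an engineer would, in place of code of your own. Each camera call takes 0.05 s, during which the arm holds its last target. There are 200 camera calls.

### The job

Open the plate-viewing light box: push the pull of its bifold dust cover straight back along the side channels until the two hinged panels stand upright, folded completely flat against each other. Then put the round dish into the shallow round recess in the light box's stage, keeping it upright all the way and setting it down gently without dropping it, so that it lies flat in the recess. Leave the cover folded, and do not knock the other things about.

Things in the scene. Friction and masses are not known exactly. Their poses are not given: they have to be found in the camera images.
- plate_viewer: flat grey light box, 270 (x) x 196 (y) mm, fixed on the worktop; plain stage on top, 50 mm high. Origin: centre of its underside; +x points from its front edge (nearest the robot) to its rear, z up. Aluminium channels, up to 75 mm high, run along x at both sides, y = 83 to 95 mm either side; between them a bifold dust cover lies over the stage
- cover_hinge (a point): rear hinge line of the dust cover at mid-width, 118 mm behind the box's origin, 66 mm high. From it a black rear panel reaches forward, hinged to a black front panel (each 85 x 160 mm), whose front edge is pivoted to an aluminium slide bar that stays level and runs along x in the channels. Pushed back, the ridge between the panels rises, to 155 mm above the worktop
- rear_panel (a joint): tilt of the rear panel, rad: 0 = both panels level, cover shut; 1.57 = both upright and flat against each other, at the stop. The slide bar's pivot is 170 mm x cos(value) in front of the rear hinge line. Hinges are slightly stiff: the cover stays where it is left; pushing takes about 1 to 5 N, most at the beginning
- pull (a point): upper front edge, at mid-width, of the slide bar's upturned pull, an aluminium strip 80 mm wide (y), 5 mm thick, from 66 to 90 mm above the worktop, 47 mm in front of the slide bar's pivot; axes as the light box's. Push its front face toward the light box's +x; with the cover folded it is 71 mm behind the box's origin
- dish_well (a point): centre of the floor of the round recess in the stage, 46 mm above the worktop: 63 mm diameter, 4 mm deep, rim chamfered 1 mm, floor white. It lies 25 mm in front of the light box's origin, under the cover until this is folded back
- dish: closed beige round petri dish, 59 mm diameter, 15 mm high, 30 g; origin: centre of its underside, z up. Starts lying on the worktop; in the recess it stands 11 mm proud of the stage
- timer: white digital timer, 60 x 64 x 20 mm, a bystander; origin: centre of its underside
- tape_roll: roll of beige tape lying flat, 68 mm diameter, 19 mm high, open in the middle, a bystander; origin: centre of its underside
- beaker: empty clear beaker, 55 mm diameter, 70 mm high, a bystander; origin: centre of its underside
- tip_box: blue pipette-tip box with clear lid, 74 x 122 x 63 mm, a bystander; origin: centre of its underside
- bottle_agar: white round bottle with blue cap, 58 mm diameter, 110 mm high, a bystander; origin: centre of its underside
- mouse: black computer mouse, 108 x 60 x 36 mm, a bystander; origin: centre of its underside
- notebook: black hard-cover notebook lying at the left with a marker pen on it, 210 x 152 x 17 mm, a bystander; origin: centre of its underside
- tube_rack: empty orange tube rack at the far left, 66 x 115 x 64 mm, a bystander; origin: centre of its underside

How it is judged:
On the way, in this order (a step that is already met when the one before it is completed fails the run):
1. the cover is pushed back until its panels are folded flat against each other (value of joint rear_panel above 1.48 rad), for 0.2 s.
2. the dish lies flat in the recess (horizontal distance between dish and dish_well below 0.005 m and z of dish in the frame of dish_well below 0.002 m and angle between dish's own z axis and vertical below 0.06 rad), for 0.2 s.
At the end, for the whole second after the job is handed in: The cover's panels are still folded flat against each other (rear panel within 0.09 rad, 5 degrees, of its upright stop), and the dish lies at rest and released in the recess: its underside within 2 mm of the recess floor, centre within 5 mm of the recess's, level within 0.06 rad (all of step 2 and value of joint rear_panel above 1.48 rad and z of dish in the frame of dish_well above -0.002 m and linear speed of dish below 0.02 m/s); the robot touches nothing.
It fails at once if the dish is tipped more than 0.6 rad (angle between dish's own z axis and vertical above 0.6 rad).
It fails at once if the dish is dropped from more than about 1 cm (contact force between the fingers and dish below 0.02 N and z of dish in the frame of dish_well above 0.006 m and linear speed of dish above 0.25 m/s).
It fails at once if a bystander (timer, tape roll, beaker, tip box, bottle, mouse, notebook, tube rack) is moved more than 3 cm (distance of any of timer, tape_roll, beaker, tip_box, bottle_agar, mouse, notebook, tube_rack from where it was at the start of the episode above 0.03 m).
It also fails if it takes over 64 s, if anything falls off the work surface, if the arm or the gripper's body presses on something with over 40 N, if the wrist force passes 120 N, or if a joint passes its speed limit or range.

## Working session

There is one attempt and no reset: what is moved stays moved. The work goes in short steps, Python scripts to look and compute and a shell command to move; the robot and the scene stay as the last step left them, time stands still between calls to the robot, and variables do not carry over. Pictures are saved under pics/ and viewed, at most 12 in all, crops included, and the job is handed in when it is done.

```bash
mkdir -p pics
python3 - <<'E'
from station import status,optics,arm
import cv2,numpy as np
print(status.get_state(),arm.tip_reach)
for n in("side","top"):
    f=optics.grab_frame(n);cv2.imwrite(f"pics/{n}0.png",f["color"][:,:,::-1]);print(n,f["mtx"].round(1).tolist(),f["cam_to_world"].round(3).tolist())
E
```

```text
{'t': 0.0, 'q': array([ 1.40410659e+00,  3.59406980e-01,  1.10277101e-02, -3.40323734e-04,
       -1.22412677e+00, -2.88083181e-01]), 'qd': array([ 0.00059695,  0.00022426,  0.00049571, -0.00086367, -0.00048099,
       -0.00113564]), 'joint_efforts': array([ 2.79076034e-03, -5.82726574e+01,  2.93047732e+01,  6.99658647e+00,
        6.97416253e-03, -1.46059956e-04]), 'eef_pos': array([0.29632634, 0.60593227, 0.23959791]), 'ee_rot': array([ 3.13986249e+00, -1.79063869e-04, -4.54888672e-01]), 'force': array([ 0.55580492,  0.66905271, -0.966425  ]), 'moment': array([ 0.03736624, -0.03190089, -0.02255553]), 'gripper_force': 0.0, 'width': 0.08750737853582011} 0.014
side [[493.5, 0.0, 276.7], [0.0, 493.5, 216.6], [0.0, 0.0, 1.0]] [[-0.893, -0.179, 0.413, -0.116], [-0.45, 0.395, -0.801, 1.37], [-0.02, -0.901, -0.433, 0.776], [0.0, 0.0, 0.0, 1.0]]
top [[544.5, 0.0, 266.6], [0.0, 544.5, 213.0], [0.0, 0.0, 1.0]] [[-0.275, -0.809, 0.519, -0.348], [-0.961, 0.224, -0.16, 0.377], [0.013, -0.543, -0.84, 1.541], [0.0, 0.0, 0.0, 1.0]]
```

View pics/side0.png

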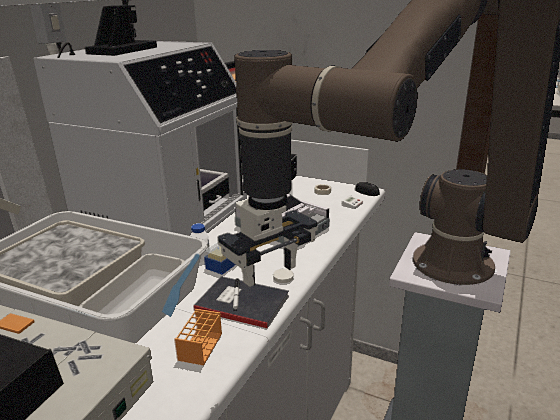

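View pics/top0.png

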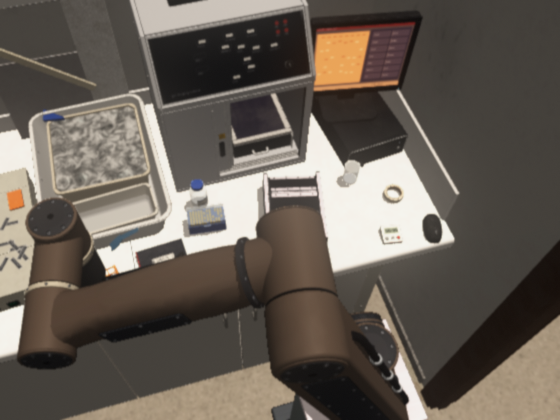

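The side view shows the beige dish at about (284,275), the light box behind the gripper at (310,215), the notebook at (242,300) and the tip box at (218,260). In the top view the box's rear half is at (295,195), and the arm hides its front and the dish.

```bash
cat > h.py <<'E'
from station import status,optics
import cv2,numpy as np
def ray(f,u,v):
    M=f["cam_to_world"];d=M[:3,:3]@np.linalg.inv(f["mtx"])@[u,v,1.];return M[:3,3],d/np.linalg.norm(d)
def onz(f,u,v,z):
    o,d=ray(f,u,v);return o+d*(z-o[2])/d[2]
def two(f,p,g,q):
    o,d=ray(f,*p);a,b=ray(g,*q);s=np.linalg.lstsq(np.c_[d,-b],a-o,rcond=None)[0]
    A,B=o+s[0]*d,a+s[1]*b;return (A+B)/2,np.linalg.norm(A-B)
def proj(f,P):
    M=np.linalg.inv(f["cam_to_world"]);p=f["mtx"]@(M[:3,:3]@np.array(P,float)+M[:3,3]);return p[:2]/p[2]
E
python3 - <<'E'
from h import *
s=optics.grab_frame("side");t=optics.grab_frame("top")
for n,f,u,v,z in[("dish",s,284,273,.015),("box rear-left",t,266,178,.07),("box rear-right",t,322,179,.07),("rail R",t,325,240,.07),("tipbox",t,207,218,.06),("bottle",t,198,186,.11),("beaker",t,349,172,.03),("tape",t,394,192,.01),("timer",t,391,233,.02)]:
    print(n,onz(f,u,v,z).round(3))
cv2.imwrite("pics/s1.png",cv2.resize(s["color"][170:340,190:400,::-1],None,fx=3.5,fy=3.5,interpolation=cv2.INTER_CUBIC))
E
```

```text
dish [0.423 0.287 0.015]
box rear-left [0.697 0.06  0.07 ]
box rear-right [ 0.643 -0.12   0.07 ]
rail R [ 0.416 -0.051  0.07 ]
tipbox [0.601 0.285 0.06 ]
bottle [0.696 0.289 0.11 ]
beaker [ 0.673 -0.234  0.03 ]
tape [ 0.564 -0.362  0.01 ]
timer [ 0.409 -0.282  0.02 ]
```

View pics/s1.png

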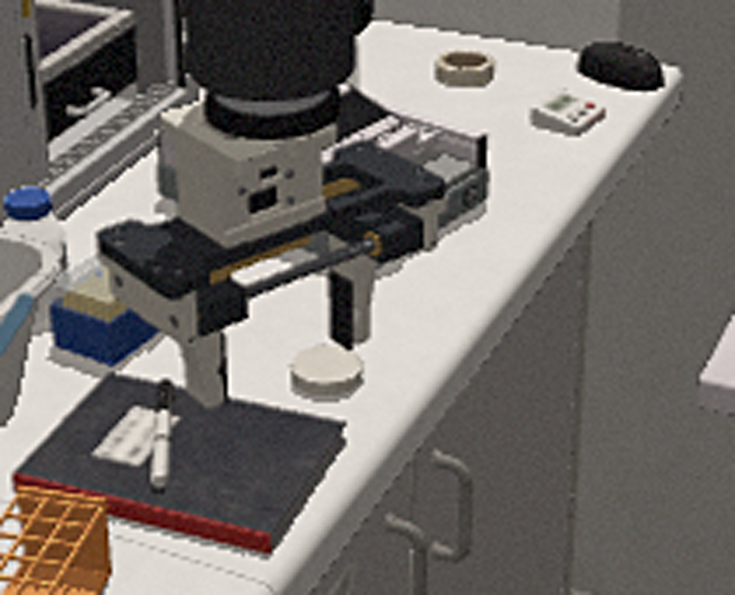

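The crop shows the dish lying clear of the fingers at about (284,275) full-frame, and the cover hidden behind the gripper. I'll swing the arm to the right so both views are open.

```bash
python3 -m jog '[[-1,[205,180,-20],-0.08],[-1,[405,365,-20],-0.16],[-1,[405,365,-20],-0.16],[-1,[405,365,-20],-0.16],[-1,[405,365,-20],-0.16],[-1,[405,365,-20],-0.16],[-1,[405,365,-20],-0.16],[-1,[405,365,-20],-0.16],[-1,[405,365,-20],-0.16],[-1,[531,804,-20],-0.16],[-1,[531,804,-20],-0.16],[-1,[531,804,-20],-0.16],[-1,[531,804,-20],-0.16],[-1,[531,804,-20],-0.16],[-1,[531,804,-20],-0.16],[-1,[531,804,-20],-0.16],[-1,[531,804,-20],-0.16],[-1,[531,804,-20],-0.16],[-1,[531,804,-20],-0.16],[-1,[531,804,-20],-0.16]]'
python3 - <<'E'
from h import *
s=optics.grab_frame("side");t=optics.grab_frame("top")
np.save("s.npy",s,allow_pickle=True);np.save("t.npy",t,allow_pickle=True)
a=cv2.resize(s["color"][180:310,230:370,::-1],(560,520),interpolation=cv2.INTER_CUBIC)
b=cv2.resize(t["color"][160:310,190:360,::-1],(680,600),interpolation=cv2.INTER_CUBIC)
cv2.imwrite("pics/s2.png",a);cv2.imwrite("pics/t2.png",b)
E
```

```text
t: 2.7
eef_pos: [0.4207, -0.3483, 0.2607]
ee_rot: [-3.142, -0.0, -0.293]
force: [-0.6, -0.3, -0.2]
width: 0.0005
gripper_force: 0.0
```

View pics/s2.png

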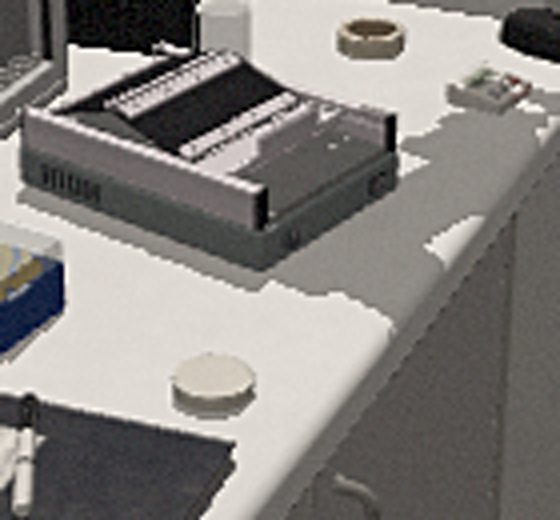

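View pics/t2.png

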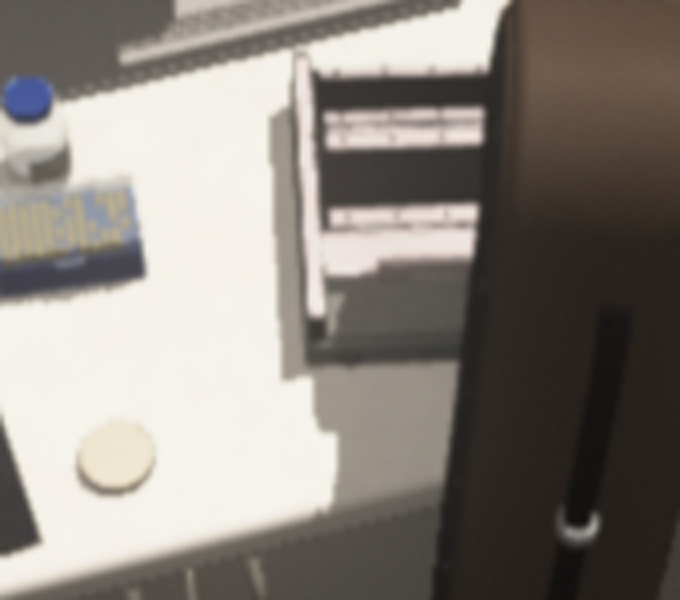

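Side crop: the cover is slightly tented. The left channel's front top corner is at (267,187) in the crop, the right channel's at (395,112), and the dish's top face is centred at (214,377). Top crop: the channel's front corner is at (316,318), its rear end at (302,55) and the dish at (117,455). The arm hides the box's right half.

Run:
```python
from h import *
s=np.load("s.npy",allow_pickle=True).item();t=np.load("t.npy",allow_pickle=True).item()
S=lambda u,v:(230+u/4-.4,180+v/4-.4)
T=lambda u,v:(190+u/4-.4,160+v/4-.4)
def P(n,a,b):
    p,e=two(s,S(*a),t,T(*b));print(n,p.round(4),round(e,4))
P("dish top",(214,377),(117,455))
P("chan L front",(262,187),(317,318))
P("chan L rear",(28,110),(302,57))
P("slidebar front-left? pull",(183,152),(330,212))
for n,c,z in[("cFL",(266,187),.075),("cFR",(396,112),.075),("boxFL",(262,270),0),("boxFR",(398,187),0),("boxFLtop",(264,228),.05),("cRL",(24,108),.075),("pullL?",(183,152),.09),("pullR?",(290,96),.09),("dish",(214,377),.015)]:
    print(n,onz(s,*S(*c),z).round(4))
for n,c,z in[("cFL",(308,320),.075),("cRL",(294,55),.075),("pullL",(330,207),.09),("pullR",(480,203),.09)]:
    print("top",n,onz(t,*T(*c),z).round(4))
```

```text
dish top [0.4223 0.291  0.0138] 0.0024
chan L front [0.4637 0.1181 0.0782] 0.0031
chan L rear [0.7131 0.059  0.0732] 0.0018
slidebar front-left? pull [0.5545 0.0801 0.075 ] 0.0014
cFL [0.4654 0.1101 0.075 ]
cFR [ 0.4241 -0.0638  0.075 ]
boxFL [0.4688 0.111  0.    ]
boxFR [ 0.4234 -0.0722  0.    ]
boxFLtop [0.4579 0.1304 0.05  ]
cRL [0.7176 0.0595 0.075 ]
pullL? [0.5393 0.1082 0.09  ]
pullR? [ 0.5059 -0.0267  0.09  ]
dish [0.4229 0.2921 0.015 ]
top cFL [0.4639 0.1247 0.075 ]
top cRL [0.7145 0.0652 0.075 ]
top pullL [0.5506 0.0819 0.09  ]
top pullR [ 0.5223 -0.0344  0.09  ]
```

```bash
python3 -m jog '[[-1,[-78,-373,20],-0.058],[-1,[-78,-373,20],-0.058],[-1,[-78,-373,20],-0.058],[-1,[-78,-373,20],-0.058],[-1,[-78,-373,20],-0.058],[-1,[-78,-373,20],-0.058],[-1,[-78,-373,20],-0.058],[-1,[-78,-373,20],-0.058],[-1,[-78,-373,100],-0.058],[-1,[-78,-373,100],-0.058],[-1,[-78,-373,140],-0.058],[-1,[-78,-373,160],-0.058],[-1,[-78,-373,175],-0.058],[-1,[-78,-373,175],-0.058],[-1,[-78,-373,175],-0.058]]'
python3 - <<'E'
from h import *
s=optics.grab_frame("side")
cv2.imwrite("pics/s3.png",cv2.resize(s["color"][130:270,220:380,::-1],(800,600)[:2] and (680,595),interpolation=cv2.INTER_CUBIC))
E
```

```text
t: 4.68
eef_pos: [0.4545, 0.0298, 0.0862]
ee_rot: [-3.141, -0.001, -0.238]
force: [0.4, -0.8, 0.0]
width: 0.0002
gripper_force: 0.0
```

View pics/s3.png

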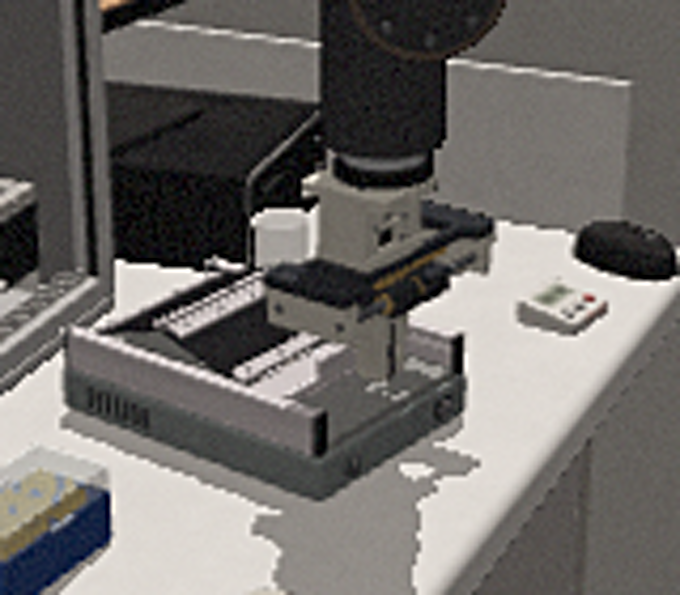

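The crop shows the closed fingers, at about (385,365), just in front of the pull's strip at (335,365) and near mid-width. Next is the push.

```bash
python3 -m jog '[[-1,[12,0,0],0],[-1,[22,0,0],0],[-1,[32,0,0],0],[-1,[42,0,0],0],[-1,[52,0,0],0],[-1,[62,0,0],0],[-1,[72,0,0],0],[-1,[82,0,0],0],[-1,[92,0,0],0],[-1,[102,0,0],0],[-1,[112,0,0],0],[-1,[122,0,0],0],[-1,[132,0,0],0],[-1,[142,0,0],0],[-1,[150,0,0],0],[-1,[157,0,0],0],[-1,[163,0,0],0],[-1,[167,0,0],0],[-1,[170,0,0],0],[-1,[170,0,0],0]]'
```

```text
t: 7.22
eef_pos: [0.6195, -0.0095, 0.0856]
ee_rot: [3.142, -0.0, -0.237]
force: [0.0, 0.0, -0.0]
width: 0.0006
gripper_force: 0.0
```

```bash
python3 -m jog '[[-1,[2,0,0],0],[-1,[4,0,0],0],[-1,[6,0,0],0],[-1,[6,0,0],0]]'
python3 - <<'E'
from h import *
s=optics.grab_frame("side")
cv2.imwrite("pics/s4.png",cv2.resize(s["color"][130:270,220:380,::-1],(680,595),interpolation=cv2.INTER_CUBIC))
E
```

```text
t: 7.72
eef_pos: [0.6254, -0.0109, 0.0856]
ee_rot: [-3.142, -0.0, -0.237]
force: [-0.8, 0.5, 0.6]
width: 0.0002
gripper_force: 0.0
```

View pics/s4.png

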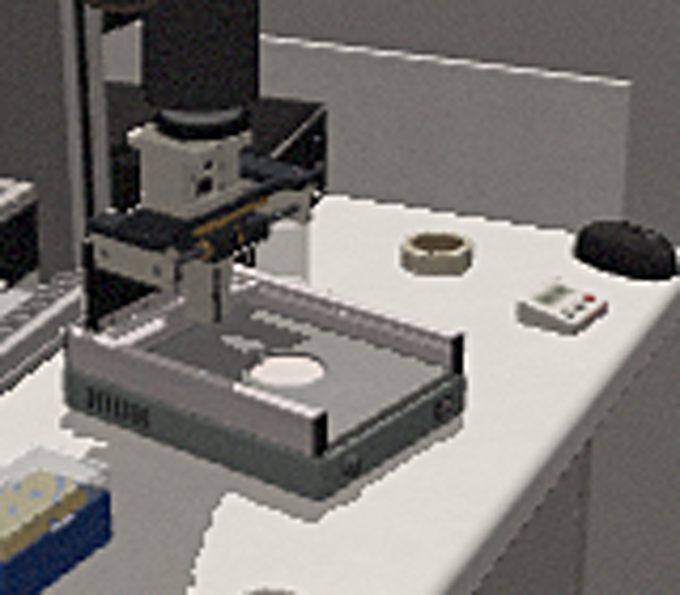

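The panels stand almost upright behind the gripper at (110,290), and the white recess shows at (287,370). I'll press on gently until the stop gives a force.

```bash
python3 -m jog '[[-1,[2,0,0],0],[-1,[4,0,0],0],[-1,[4,0,0],0]]';python3 -m jog '[[-1,[2,0,0],0],[-1,[4,0,0],0],[-1,[4,0,0],0]]'
```

```text
t: 8.15
eef_pos: [0.6293, -0.0119, 0.0856]
ee_rot: [-3.142, -0.0, -0.237]
force: [-0.6, 0.7, -0.6]
width: 0.0002
gripper_force: 0.0
t: 8.52
eef_pos: [0.6305, -0.0123, 0.0853]
ee_rot: [3.141, 0.005, -0.237]
force: [-9.6, 5.2, 7.5]
width: 0.0005
gripper_force: 5.5
```

The force rose to about 12 N, so the cover is at its stop. I'll back off, rise and swing aside, for a two-view measurement of the recess and the dish.

```bash
python3 -m jog '[[-1,[-10,0,0],0],[-1,[-35,0,0],0],[-1,[-35,0,-50],0],[-1,[-45,0,-110],0],[-1,[-70,20,-160],0],[-1,[-118,407,-170],0],[1,[-118,407,-170],0],[1,[-118,407,-170],0],[1,[-118,407,-170],0],[1,[-118,407,-170],0],[1,[-118,407,-170],0],[1,[-118,407,-170],0],[1,[-118,407,-170],0],[1,[-118,407,-170],0]]'
python3 - <<'E'
from h import *
s=optics.grab_frame("side");t=optics.grab_frame("top")
np.save("s.npy",s,allow_pickle=True);np.save("t.npy",t,allow_pickle=True)
a=cv2.resize(s["color"][180:300,240:380,::-1],(560,480),interpolation=cv2.INTER_CUBIC)
b=cv2.resize(t["color"][160:310,190:360,::-1],(680,600),interpolation=cv2.INTER_CUBIC)
o=np.zeros((600,800,3),np.uint8);o[:288,:336]=cv2.resize(a,(336,288));o[:410,336:]=cv2.resize(b,(464,410));cv2.imwrite("pics/st5.png",o)
# bright blobs: white recess, beige dish
for n,f,R in(("side",s,(180,300,240,380)),("top",t,(160,310,190,360))):
    c=f["color"];g=c.min(2).astype(np.uint8)
    m=np.zeros_like(g);m[R[0]:R[1],R[2]:R[3]]=(g[R[0]:R[1],R[2]:R[3]]>150)
    k,l,st,ce=cv2.connectedComponentsWithStats(m,connectivity=4)
    for i in range(1,k):
        if st[i,4]>60: print(n,st[i],ce[i].round(1),c[l==i].mean(0).round())
    d=(c[...,0].astype(int)-c[...,2]>22)&(c[...,0]>150);d=d.astype(np.uint8)
    k,l,st,ce=cv2.connectedComponentsWithStats(d,connectivity=4)
    for i in range(1,k):
        if st[i,4]>60: print(n,"beige",st[i],ce[i].round(1),c[l==i].mean(0).round())
E
```

```text
t: 10.28
eef_pos: [0.4231, -0.3799, 0.2556]
ee_rot: [-3.141, -0.0, -0.236]
force: [1.2, 0.6, -0.4]
width: 0.0747
gripper_force: 0.0
side [ 271  180  109   40 1664] [321.2 193.4] [217. 212. 206.]
side [241 205  55  23 155] [266.3 216.4] [210. 202. 200.]
side [279 214  18   7 106] [287.2 217.1] [221. 211. 205.]
side [337 228  18  15 116] [345.4 234.7] [212. 207. 201.]
side [ 240  233   90   67 3353] [281.2 265.8] [221. 215. 209.]
side beige [232  71  17  56 417] [242.7  94. ] [206. 160. 111.]
side beige [243 119  26  13 107] [255.6 125. ] [194. 153. 117.]
side beige [485 133  19  47 504] [493.8 154.8] [160. 148. 133.]
side beige [ 502  135   58   66 2754] [533.5 167.6] [156. 145. 130.]
side beige [ 483  194   46   82 1907] [509.1 229. ] [156. 145. 130.]
side beige [ 527  199   33   78 1879] [544.4 234.6] [156. 144. 130.]
side beige [ 69 221  65  16  90] [101.2 228.5] [192. 182. 165.]
side beige [  0 236 144  59 345] [ 71.5 274.1] [190. 180. 163.]
side beige [212 240  21  16 149] [223.  248.7] [171. 164. 138.]
side beige [526 266  34  17 186] [541.1 275.8] [154. 143. 129.]
side beige [ 
[... 710 characters left out ...]
  50 372] [267.3 125. ] [190. 178. 164.]
top beige [  46  103  104   91 1045] [ 94.2 153.4] [180. 166. 144.]
top beige [   0  167   45  130 3960] [ 18.  234.3] [204. 187. 161.]
top beige [  47  182  115   65 1339] [104.5 219.5] [198. 187. 171.]
top beige [190 211  15  13 152] [196.3 217.2] [176. 167. 144.]
top beige [150 253  24  26 196] [161.  263.8] [209. 200. 184.]
top beige [  78  264   48   43 1142] [101.5 285.7] [218. 155. 104.]
top beige [209 265  20  18 259] [218.7 273.7] [231. 222. 202.]
top beige [361 286  36  49 652] [377.3 311.4] [167. 150. 127.]
top beige [ 410  316  150  104 6788] [513.7 385.7] [167. 149. 125.]
top beige [  67  358  229   62 6885] [212.3 398. ] [170. 151. 127.]
```

View pics/st5.png

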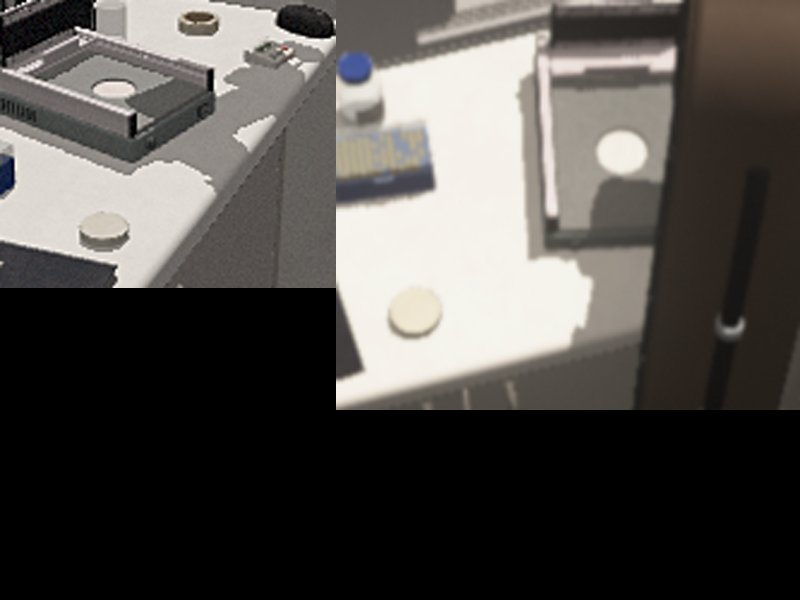

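The cover stands folded at the rear. Side view: recess at full-frame (287,217) and dish at (284,275). Top view: recess at (294.1,215.6) and dish at (218.7,273.7).

Run:
```python
from h import *
s=np.load("s.npy",allow_pickle=True).item();t=np.load("t.npy",allow_pickle=True).item()
print("well2",two(s,(287.2,217.1),t,(294.1,215.6)));print("well top",onz(t,294.1,215.6,.048),"side",onz(s,287.2,217.1,.048))
# dish top face in side view: local threshold by brightness difference vs table
c=s["color"];print("sideR",)
roi=c[262:292,266:304].astype(int);d=roi[...,0]-roi[...,2]
m=(cv2.GaussianBlur(d.astype(np.float32),(3,3),0)>14).astype(np.uint8)
k,l,st,ce=cv2.connectedComponentsWithStats(m)
for i in range(1,k):
    if st[i,4]>50: print(st[i],ce[i]+[266,262])
print("dish2",two(s,(283.4,274.2),t,(218.7,273.5)),"top",onz(t,218.7,273.5,.0145),"side",onz(s,283.4,274.2,.015))
for z in(.0,.05,.075):print(z)
# well edges in side image
g=c[205:226,272:304].min(2);print(g[::1,::2])
```

```text
well2 (array([0.54421786, 0.00852982, 0.04625541]), np.float64(0.0027568608898837655))
well top [0.54159731 0.00889153 0.048     ] side [0.54442052 0.01079507 0.048     ]
sideR
[  7   7  21  13 220] [282.70909091 274.58636364]
dish2 (array([0.42162191, 0.29147001, 0.01335879]), np.float64(0.0014243701796957306)) top [0.42025744 0.29145674 0.0145    ] side [0.42131738 0.29344291 0.015     ]
0.0
0.05
0.075
[[ 79  68 142 143 146 145 146 144 148  79  89  99 106 105 104 117]
 [ 73 141 145 141 142 139 143 146 148 145 146  82 103 103 103 102]
 [139 143 140 141 140 141 141 142 146 144 149 148  71  90 107 103]
 [144 141 143 141 140 142 142 140 138 144 145 145 144 143  74 100]
 [142 142 141 139 142 140 143 140 140 139 141 144 146 149 144  87]
 [144 140 143 143 140 140 140 145 141 146 143 142 143 144 141 143]
 [138 140 135 143 141 143 143 144 145 144 145 142 143 140 145 143]
 [138 142 145 140 144 146 129 116 119 136 147 149 146 138 144 143]
 [138 142 139 143 134  82  45  68  68  58  77 138 145 144 143 143]
 [141 142 139 147  80 154 218 220 218 219 189  60 143 147 144 147]
 [140 141 143 111 165 214 215 217 217 215 213 206 118 142 147 148]
 [141 141 142  80 213 211 207 212 211 211 211 217 117 145 145 152]
 [134 140 147 139 214 209 206 207 209 208 206 215 147 150 156  88]
 [154 132 138 134 215 213 207 208 209 210 213 219 160 154  91  78]
 [209 179 137 139 160 215 215 214 213 215 222 166 103  92  78  83]
 [214 211 191 112 138 166 185 190 187 191 164 101  79  86  89  84]
 [117 164 216 208 160 134 140 142 142 149 100  79  85  79  87  83]
 [ 93 105 123 224 210 191 136 138 141 144  92  83  79  84  88  85]
 [104 101  92 123 184 215 207 161 140 141 146  82  89  84  81  87]
 [105 102 101  93 106 147 225 210 197 140 148  90  82  85  87  86]
 [110 101 102 105  97  95 118 215 218 217 166 145  99  79  79  85]]
```

Run:
```python
from h import *
s=np.load("s.npy",allow_pickle=True).item();t=np.load("t.npy",allow_pickle=True).item()
S=lambda u,v:(230+u/4-.4,180+v/4-.4)
T=lambda u,v:(190+u/4-.4,160+v/4-.4)
for c in[(235,443),(120,420),(30,400)]:print("nb s",onz(s,*S(*c),.017).round(3))
for c in[(2,415),(40,540)]:print("nb t",onz(t,*T(*c),.017).round(3))
for c in[(145,272),(0,300)]:print("tip t",onz(t,*T(*c),.0).round(3))
print("edge",onz(t,*T(0,590),0),onz(t,*T(330,510),0))
print(status.get_state()["q"])
```

```text
nb s [0.372 0.364 0.017]
nb s [0.456 0.372 0.017]
nb s [0.526 0.377 0.017]
nb t [0.478 0.37  0.017]
nb t [0.365 0.364 0.017]
tip t [0.586 0.229 0.   ]
tip t [0.591 0.35  0.   ]
edge [0.34114826 0.40127873 0.        ] [0.33745719 0.14217831 0.        ]
[-3.86984291e-01  1.74662096e-01 -2.04310796e-01 -7.39953908e-05
 -1.19148607e+00  1.72270343e+00]
```

```bash
python3 -m jog '[[0.7,[-50,-200,0],0],[0.7,[-100,-400,0],0],[0.7,[-159,-652,30],0],[0.7,[-159,-652,60],0],[0.7,[-159,-652,100],0],[0.7,[-159,-652,135],0],[0.7,[-159,-652,135],0],[0.7,[-159,-652,135],0],[0.7,[-159,-652,135],0],[0.7,[-159,-652,135],0],[0.7,[-159,-652,135],0],[0.7,[-159,-652,135],0],[0.7,[-159,-652,160],0],[0.7,[-159,-652,175],0],[0.7,[-159,-652,175],0],[0.7,[-159,-652,175],0]]'
python3 - <<'E'
from h import *
s=optics.grab_frame("side")
cv2.imwrite("pics/s6.png",cv2.resize(s["color"][200:310,220:350,::-1],(650,550),interpolation=cv2.INTER_CUBIC))
E
```

```text
t: 12.38
eef_pos: [0.4215, 0.2905, 0.0814]
ee_rot: [-3.141, -0.001, -0.237]
force: [0.1, 0.7, 1.0]
width: 0.0745
gripper_force: 0.0
```

View pics/s6.png

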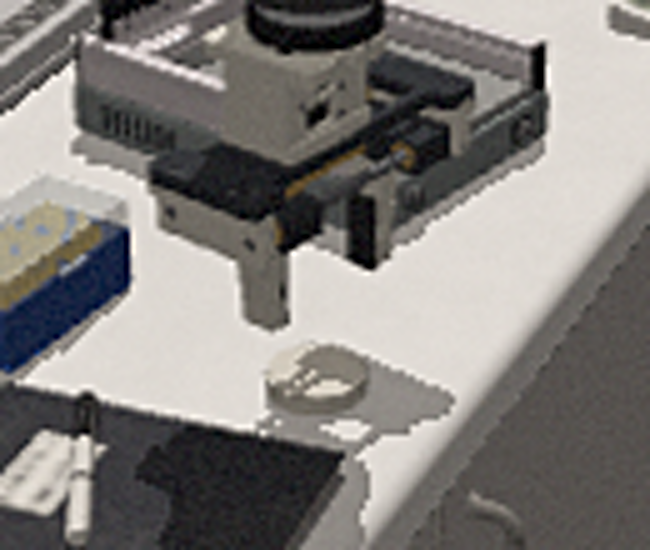

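The crop shows the open fingers above the dish at (317,377), in line with it and clear of the notebook. I'll go down and grip lightly.

```bash
python3 -m jog '[[0.7,[0,0,25],0],[0.7,[0,0,45],0],[0.7,[0,0,55],0],[0.7,[0,0,59],0],[0.7,[0,0,59],0],[0.2,[0,0,59],0],[0,[0,0,59],0],[-1,[0,0,59],0],[-1,[0,0,59],0],[-1,[0,0,59],0],[-1,[0,0,59],0]]' 10
```

```text
t: 13.8
eef_pos: [0.4213, 0.2906, 0.022]
ee_rot: [-3.141, -0.0, -0.237]
force: [-1.2, -0.2, 5.6]
width: 0.0581
gripper_force: 10.0
```

```bash
python3 -m jog '[[-1,[0,0,-15],0],[-1,[0,0,-45],0],[-1,[0,0,-80],0],[-1,[15,20,-100],0],[-1,[45,60,-100],0],[-1,[80,106,-100],0],[-1,[115,153,-100],0],[-1,[145,193,-100],0],[-1,[170,226,-100],0],[-1,[185,246,-100],0],[-1,[185,246,-95],0],[-1,[185,246,-85],0],[-1,[185,246,-75],0],[-1,[185,246,-65],0],[-1,[185,246,-60],0],[-1,[185,246,-60],0],[-1,[185,246,-60],0]]'
python3 - <<'E'
from h import *
s=optics.grab_frame("side");np.save("s7.npy",s,allow_pickle=True)
cv2.imwrite("pics/s7.png",cv2.resize(s["color"][190:250,240:340,::-1],(800,480),interpolation=cv2.INTER_CUBIC))
p=status.get_state()["eef_pos"]
for off in[(0,0)]:print(proj(s,[p[0],p[1],p[2]-.0070]),proj(s,[.5436,.008,.048]))
E
```

```text
t: 15.92
eef_pos: [0.5435, 0.008, 0.0818]
ee_rot: [-3.142, -0.0, -0.237]
force: [0.5, 0.6, 0.1]
width: 0.0581
gripper_force: 10.0
[287.70993164 209.64635331] [287.77293843 216.81833202]
```

View pics/s7.png

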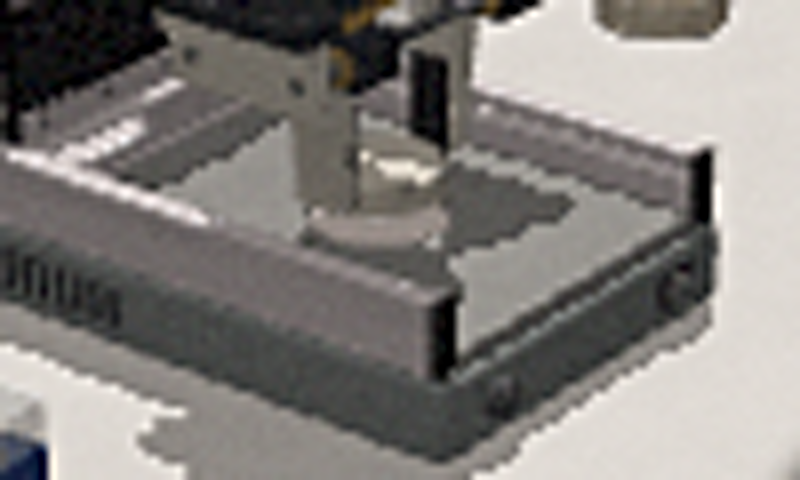

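The dish hangs over the white recess. Its right edge, at about 443 in the crop, lines up with the recess's, at about 445. I'll lower it slowly and check the force.

```bash
python3 -m jog '[[-1,[0,0,3],0],[-1,[0,0,6],0],[-1,[0,0,8],0],[-1,[0,0,9],0],[-1,[0,0,10],0],[-1,[0,0,10],0]]'; python3 -m jog '[[-1,[0,0,1],0],[-1,[0,0,2],0],[-1,[0,0,2],0]]'
```

```text
t: 16.73
eef_pos: [0.5433, 0.0078, 0.0715]
ee_rot: [3.142, 0.0, -0.237]
force: [-0.6, -0.5, -0.3]
width: 0.0577
gripper_force: 10.0
t: 17.1
eef_pos: [0.5432, 0.0078, 0.0695]
ee_rot: [3.142, 0.0, -0.237]
force: [-0.0, -0.2, -0.5]
width: 0.058
gripper_force: 10.0
```

```bash
python3 -m jog '[[-1,[0,0,0.5],0],[-1,[0,0,1],0],[-1,[0,0,1],0]]'; python3 -m jog '[[-1,[0,0,0.5],0],[-1,[0,0,1],0],[-1,[0,0,1],0]]'
```

```text
t: 17.48
eef_pos: [0.5433, 0.0078, 0.0685]
ee_rot: [-3.142, 0.0, -0.237]
force: [0.5, 0.1, -0.7]
width: 0.0581
gripper_force: 10.0
t: 17.85
eef_pos: [0.5434, 0.0078, 0.068]
ee_rot: [-3.142, -0.0, -0.237]
force: [-2.9, 0.4, 4.4]
width: 0.058
gripper_force: 10.0
```

Contact came at the recess floor height: TCP 0.068, so the dish's underside is at 0.046. Releasing.

```bash
python3 -m jog '[[0.4,[0,0,0],0],[0.5,[0,0,0],0],[0.7,[0,0,0],0],[0.7,[0,0,0],0],[0.7,[0,0,0],0],[0.7,[0,0,-10],0],[0.7,[0,0,-30],0],[0.7,[0,0,-70],0],[0.7,[0,0,-120],0],[0.7,[0,0,-170],0],[0.7,[-60,60,-190],0],[0.7,[-118,330,-190],0],[0.7,[-118,330,-190],0],[0.7,[-118,330,-190],0],[0.7,[-118,360,-190],0],[0.7,[-118,360,-190],0],[0.7,[-118,360,-190],0],[0.7,[-118,360,-190],0]]'
python3 - <<'E'
from h import *
s=optics.grab_frame("side");t=optics.grab_frame("top")
a=cv2.resize(s["color"][180:245,230:330,::-1],(600,390),interpolation=cv2.INTER_CUBIC)[:300]
b=cv2.resize(t["color"][150:260,250:360,::-1],(300,300),interpolation=cv2.INTER_CUBIC)
a=cv2.resize(a,(500,250));o=np.zeros((300,800,3),np.uint8);o[:250,:500]=a;o[:,500:]=b;cv2.imwrite("pics/st8.png",o)
c=t["color"];d=((c[...,0].astype(int)-c[...,2]>18)&(c[...,0]>150)).astype(np.uint8)
k,l,st,ce=cv2.connectedComponentsWithStats(d)
for i in range(1,k):
    if st[i,4]>60 and 260<ce[i][0]<330 and 180<ce[i][1]<250: print(st[i],ce[i],onz(t,*ce[i],.061))
print(status.get_state()["eef_pos"])
E
```

```text
t: 20.1
eef_pos: [0.3436, -0.3151, 0.2579]
ee_rot: [-3.142, -0.0, -0.239]
force: [0.4, 0.8, 0.2]
width: 0.0744
gripper_force: 0.0
[265 177  50  11 134] [286.49253731 181.95522388] [ 0.66888598 -0.0037556   0.061     ]
[256 193  25  63 300] [261.64       227.94666667] [0.51699678 0.12573849 0.061     ]
[285 204  20  18 266] [294.36466165 212.73684211] [0.54413505 0.00794117 0.061     ]
[ 0.34442233 -0.3139014   0.25783429]
```

View pics/st8.png

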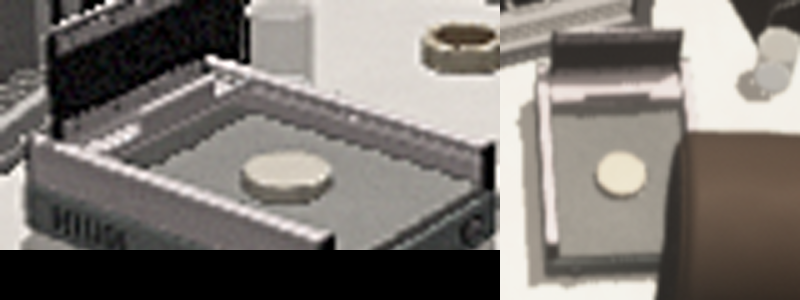

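The dish lies level at (287,178) in the composite. Measured from the top camera, its centre is (0.544, 0.008), against (0.543, 0.009) for the recess. The cover stands folded at (150,75) and the arm is clear.

```bash
python3 -m jog '[[0.7,[0,0,0],0],[0.7,[0,0,0],0]]' >/dev/null; python3 -c "
from station import order
print(order.job_done())"
```

```text
the job is handed in; nothing more can be done
None
```

I folded the cover back to its stop, set the dish level in the recess (the last image put its centre about 1 mm from the recess's) and handed the job in at about 20 s; the verdict was not reported.

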